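# Angle a timber length past a bench post into the offcut bay

## Task

Put the loose length of timber away in the empty front bay by pushing it along the bench: slip one end behind the steel post, then swing the other end in, so that it lies flat back against the bay's rear board, between the two end walls. Push only, with the outside of the fingers: do not pinch the timber, lift it or tip it. Leave the jar, glue bottle, tin and screwdriver where they are.

Things in the scene. Friction and masses are not known exactly. Their poses are not given: they have to be found in the camera images.
- timber: Loose, straight length of pale planed pine, 260 mm long (its own y axis), 44 mm wide (its x axis) and 34 mm high, about 0.15 to 0.33 kg, lying flat on the bench in front of the bay. It slides and turns under a push of 1 to 3 N. Origin at the centre of its underside; x points roughly away from the robot.
- timber_near: The thin facing (3 mm, part of the timber, same pine and not seen apart) of the timber's long side at its -x, the side that looks to the robot. Origin at the centre of this side, 17 mm above the timber's underside. Touching it is allowed; squeezing the timber between both long sides is not.
- timber_far: The same facing on the opposite long side (+x of the timber, towards the bay).
- bay: Wooden rack fixed to the bench, walls 45 mm high, no floor. Origin at bench level, mid-length on the front face of the front bay's rear board; x points into that board, away from the robot, y along it. The front bay is x -60 to 0 mm, between end walls (18 mm thick) with inner faces at y = +155 and -155 mm; open towards the robot. Behind it a second bay, full of stock, to x = 78 mm.
- post: Fixed upright steel post, 28 mm diameter, 75 mm high, in front of the open side of the bay: 86 to 94 mm out from the rear board (bay x about -90 mm) and 80 mm to one side or the other of the middle (bay y = +80 or -80 mm). The timber fits between post and rear board. Origin at bench level on its axis. The empty hole on the other side is flat: nothing catches on it.
- jar: Glass jar with steel lid, 64 mm in diameter, 85 mm high, at the far left; a bystander. Origin at the centre of its underside.
- glue: White glue bottle with orange cap, 52 mm in diameter, 100 mm high, to the left of the bay; a bystander. Origin at the centre of its underside.
- tin: Aluminium tin, 72 mm in diameter, 80 mm high, to the right of the bay; a bystander. Origin at the centre of its underside.
- screwdriver: Screwdriver with black handle lying at the far right; a bystander. Origin near the middle of its underside.

How it is judged:
By the outcome, as a careful person would: the job done as asked, in the order asked, and still so for the second after the job is handed in, with the robot touching nothing.
It also fails if it takes over 72 s, if anything falls off the work surface, if the arm or the gripper's body presses on something with over 40 N, if the wrist force passes 120 N, or if a joint passes its speed limit or range.

## Robot

A 6-joint arm with a two-finger parallel gripper is mounted at the origin on the work surface. World frame = base frame: x ahead of the robot, y to its left, z up, the work surface at z = 0. Lengths are in mm, angles in rad, forces in N, time in s.
With the tool pointing down it reaches from about 350 to 775 mm from the base axis. Payload 5.5 kg.
Tool frame: the origin (TCP) lies on the centre line of the jaws, within the pads' length; the fingertips stand 11 mm ahead of it and the grasp point (between the pads) lies 8 mm behind it (ctrl.tip_reach is the distance from the TCP to the fingertips, in mm); x points along the fingers, y is the direction in which the jaws open and shut, and the axes are right-handed (so a half turn about x gives the same grasp; the last joint's range is limited). The gripper opens to 85 mm and grips with 20 to 120 N. Pads are 22 mm wide; open, the fingers measure 114 mm over their backs; the gripper's body (76 mm by 85 mm) begins 54 mm behind the grasp point. The pads swing forward as they close: fully open they stand 13 mm farther back than shut.
Start: joints at [1.005, 0.313, 0.046, 1.304, 0, 1.431], TCP at [237.532, 523.688, 242.323] pointing down, gripper open.
Joint ranges: [-2.76, 2.76], [-0.86, 1.69], [-1.03, 1.26], [-2.2, 2.34], [-1.47, 1.5], [-3.14, 3.14]. Speed limits (rad/s): [2.57, 2.57, 3.14, 3.14, 3.14, 3.14].

## Interface

Orientations are given as a unit quaternion [w, x, y, z].
In Python, from rig import ctrl gives the robot as it stands.
- The arm moves only by the tool carry_out, never from a script. Its argument "series" is a list of rows, each a list of 3 entries, a list of its own where there are three numbers: the shift along the tool's x, y, z in mm, then the turn, a rotation vector about the tool's x, y, z in rad, then the opening in per cent of the stroke, from 0 (shut) to 100 (fully open). In form: [[[tx, ty, tz], [ax, ay, az], grip], ...]. A call has 1 to 12 rows; each row shifts and turns the commanded pose from where the row before left it, along the tool's axes as they then stand; what a row does not reach is not made up. A row lasts 1/10 s, in which the tool goes at most 50 mm and 8.59 degrees, less where a joint would pass 70% of its speed; a pose out of reach is approached as far as the arm can. A call is refused whole if a number of a shift passes 50 or a number of a turn 0.15, either way. A call with a gripper value outside its range is refused whole. The fingers move at their own pace and stop on an object; "force" is the grip in N (left out, the last holds). Time passes only in rows, so rows that do not move let the fingers close. It gives the time, the measured TCP pose, the force and the opening at its end, in the units of the state.
- ctrl.sense(): the state, without advancing time (a new reading comes with each control period).
- ctrl.capture(name): name is "side" or "top"; returns (picture, depth): 480x640x3 uint8, red, green, blue; 480x640 float32, mm along the optical axis (not along the pixel's ray), 0 where there is no reading.
- ctrl.calibration(name): a dict with "mtx" (3x3 intrinsics, pixels), "distortion" ([k1, k2, p1, p2, k3] as OpenCV has them; the pictures are not rectified), "origin" and "rotation" of the camera in the world. Camera axes: x right, y down, z forward; pixel columns grow to the right and rows downward; lengths in mm; the calibration is good to about 2 mm. A picture is of the moment at which its call begins. calibration takes no time and is no camera call.
- ctrl.sign_off(): hands the job in, once; it reports no verdict.
Trained networks look in the newest picture that a camera, given by its name, has taken for a name from the list of things; names that differ only in an ending like _2 or _b are one class to them, and where a whole thing is asked for, a point or a joint stands for the part that bears it (a point fixed in the world has none). Each returns a list of dicts, best first, with "confidence" (0 to 1); they miss things now and then, are a little off and sometimes report something else, mostly with a low value. They report only what shows in the picture. A call takes as long as a camera call.
- ctrl.spot_in(camera, label): "uv" ([column, row] in pixels, amid what is visible of it).
- ctrl.outline_of(camera, label): "pixels" (480x640 bool, what is visible of it) and "uv" ([column, row] in pixels, amid what is visible of it).
The state is a dict: "time": time; "joints": joint angles; "joint_vel": joint speeds; "tau": joint torques, N m; "eef_pos": TCP position; "ee_rot": TCP orientation; "wrist_force": force on the tool from outside, world axes, zero at the start; "wrist_torque": the same for the moment, N m; "finger_gap": opening from 0.0 (shut) to 1.0 (fully open).
Only numpy, scipy, OpenCV 4.12 (cv2) and the standard library are available. Lean on these libraries where they do the work, as an engineer would, in place of code of your own. Each camera call takes 0.05 s, during which the arm holds its last target.

## Working session

There is one attempt and no reset: what is moved stays moved. The work goes in short steps, Python scripts to look and compute and a tool call to move; the robot and the scene stay as the last step left them, time stands still between calls to the robot, and variables do not carry over. Pictures are saved under pics/ and viewed, and the job is handed in when it is done.

Besides the shell and the picture viewer there is one more tool, called after "Call:" by a JSON object that holds its "op" and its "data", one argument or row to a line. carry_out: Moves the arm, as the interface text tells. Its arguments: {"type":"object","properties":{"series":{"type":"array"},"force":{"type":"number"}},"required":["series"]}

```bash
ls; mkdir -p pics
python3 - <<'E'
from rig import ctrl
import cv2
for n in("side","top"):
    p,d=ctrl.capture(n); cv2.imwrite(f"pics/{n}0.png",p[:,:,::-1])
    c=ctrl.calibration(n); print(n,c)
s=ctrl.sense(); print(s)
E
```

```text
pics
side {'mtx': array([[446.01270149,   0.        , 313.67769345],
       [  0.        , 446.01270149, 234.56947386],
       [  0.        ,   0.        ,   1.        ]]), 'distortion': array([-0.01177409,  0.        ,  0.        ,  0.        ,  0.        ]), 'origin': array([  90.3490451 , -657.50776474,  766.0727272 ]), 'rotation': array([-0.38426498,  0.86180665, -0.29794343,  0.14442796])}
top {'mtx': array([[482.27258353,   0.        , 319.43337668],
       [  0.        , 482.27258353, 242.89133714],
       [  0.        ,   0.        ,   1.        ]]), 'distortion': array([-0.11007994,  0.        ,  0.        ,  0.        ,  0.        ]), 'origin': array([ 477.06359467,    2.00162235, 1339.37693233]), 'rotation': array([-0.03225137,  0.70689847, -0.70589297,  0.03113698])}
{'time': 0.1, 'joints': array([ 1.00541301e+00,  3.13922092e-01,  4.50601873e-02,  1.30362773e+00,
       -6.52193453e-07,  1.43118302e+00]), 'joint_vel': array([-0.00069111,  0.000274  ,  0.00464483,  0.00102497,  0.00171851,
       -0.00010064]), 'tau': array([ 1.83012624e-03, -4.81724596e+01,  2.99244976e+01,  1.27151952e-02,
       -2.06924101e-04, -1.44246292e-05]), 'eef_pos': array([237.25228957, 523.26116219, 241.48662485]), 'ee_rot': array([ 0.69093744,  0.14883598,  0.69135038, -0.14995987]), 'wrist_force': array([-0.17829846, -0.13972997,  0.97369897]), 'wrist_torque': array([ 0.00970927, -0.01945728, -0.03391761]), 'finger_gap': 1.001889696942261}
```

View pics/top0.png

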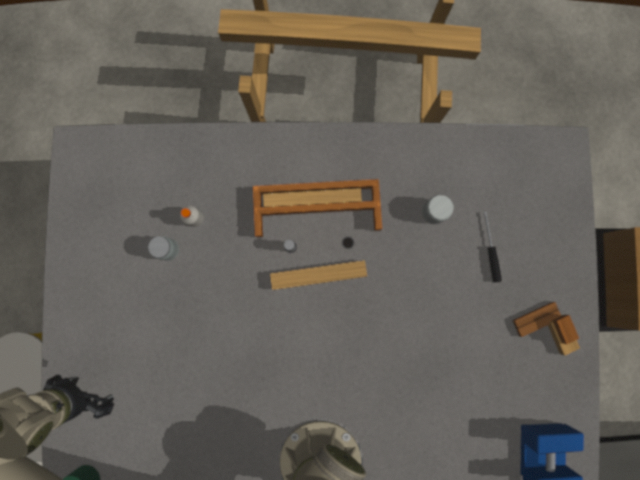

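View pics/side0.png

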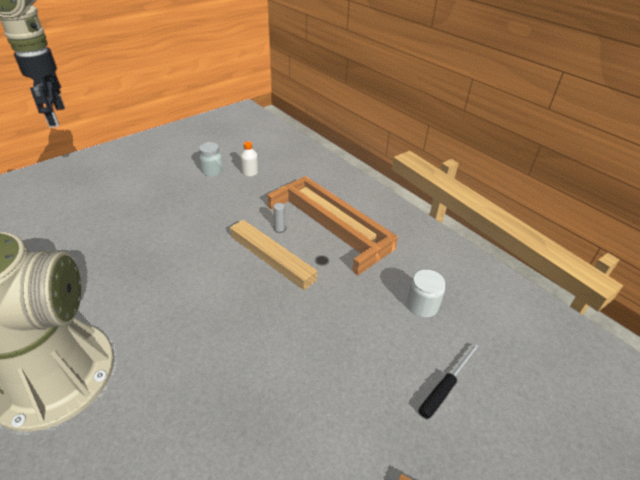

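The top view shows the rack at about (317,205), the steel post at (290,245), which is robot-left or +y, the empty hole at (348,242), and the timber at (318,275). In the side view the post stands between the timber and the bay's left half. Next I measure.

```bash
cat > h.py <<'E'
from rig import ctrl
import cv2, numpy as np
from scipy.spatial.transform import Rotation as R
def cam(n):
    c=ctrl.calibration(n); q=c['rotation']; return c['mtx'],c['distortion'],c['origin'],R.from_quat([q[1],q[2],q[3],q[0]]).as_matrix()
def atz(n,uv,z):
    K,D,o,r=cam(n); p=cv2.undistortPoints(np.float64(uv).reshape(-1,1,2),K,D).reshape(-1,2)
    d=np.c_[p,np.ones(len(p))]@r.T; return o+d*((z-o[2])/d[:,2])[:,None]
def deproj(n,mask,dep):
    K,D,o,r=cam(n); v,u=np.nonzero(mask&(dep>0)); p=cv2.undistortPoints(np.float64(np.c_[u,v]).reshape(-1,1,2),K,D).reshape(-1,2)
    return o+(np.c_[p,np.ones(len(p))]*dep[v,u][:,None])@r.T
def proj(n,P):
    K,D,o,r=cam(n); return cv2.projectPoints(np.float64(P).reshape(-1,3),cv2.Rodrigues(r.T)[0],-r.T@o,K,D)[0].reshape(-1,2)
def rect(pts):
    (c,(w,h),a)=cv2.minAreaRect(np.float32(pts[:,:2])); 
    b=cv2.boxPoints((c,(w,h),a)); e1=b[1]-b[0]; e2=b[2]-b[1]
    L=e1 if np.linalg.norm(e1)>np.linalg.norm(e2) else e2
    if L[1]<0:L=-L
    return np.array(c),sorted((w,h)),np.degrees(np.arctan2(-L[0],L[1])),b
def timber(n="top"):
    p,d=ctrl.capture(n); o=ctrl.outline_of(n,"timber")
    res=[]
    for k in o[:3]:
        P=deproj(n,k['pixels'],d); 
        if len(P)<30: continue
        v,u=np.nonzero(k['pixels']); Z=np.median(P[:,2])
        W=atz(n,np.c_[u,v],34); res.append((k['confidence'],k['uv'],len(P),Z,rect(W)))
    return p,d,o,res
def pose(): 
    s=ctrl.sense(); q=s['ee_rot']; return s['eef_pos'],R.from_quat([q[1],q[2],q[3],q[0]]).as_matrix(),s
E
python3 - <<'E'
from h import *
np.set_printoptions(precision=1,suppress=True)
p,d,o,res=timber("top")
for r in res: print(r)
p2,d2=ctrl.capture("side")
for n in("top","side"):
  for l in("post","bay","glue","tin","jar"):
    for k in ctrl.outline_of(n,l)[:2]:
        P=deproj(n,k['pixels'],d if n=="top" else d2); print(n,l,round(k['confidence'],2),k['uv'],len(P),"med",np.median(P,0),"z95",np.percentile(P[:,2],95), "min",np.percentile(P,2,0),"max",np.percentile(P,98,0))
        if l=="post":
            H=P[P[:,2]>60]; print('  top',H.mean(0),len(H), 'uv@75',atz(n,k['uv'],75))
  
b=ctrl.outline_of("top","bay")[0]; P=deproj("top",b['pixels'],d); H=P[(P[:,2]>38)]; print(rect(H)); 
v,u=np.nonzero(b['pixels']);print(rect(atz("top",np.c_[u,v],45)))
c=cv2.resize(p[160:310,230:400],None,fx=4.5,fy=4,interpolation=cv2.INTER_CUBIC); cv2.imwrite("pics/c0.png",c[:,:,::-1])
E
```

```text
(0.74, [165.9, 249.1], 593, np.float64(83.01336330536992), (array([581.2, 434.4]), [63.45768737792969, 85.06497192382812], np.float32(0.014964199), array([[549.4, 477. ],
       [549.5, 391.9],
       [612.9, 391.9],
       [612.9, 477. ]], dtype=float32)))
(0.7, [316.7, 270.4], 1518, np.float64(34.10004773330979), (array([508.9,   7.2]), [45.147403717041016, 256.2392883300781], np.float32(8.011041), array([[ 468.7,  130.9],
       [ 504.4, -122.8],
       [ 549.1, -116.5],
       [ 513.4,  137.2]], dtype=float32)))
top bay 0.63 [316.1, 198.1] 3958 med [715.9  19.   40.7] z95 48.09636773812473 min [ 635.8 -157.4    7.5] max [760.7 179.8  49.4]
top bay 0.34 [437.2, 208.8] 728 med [ 681.4 -309.3   77.5] z95 82.63486690209251 min [ 650.6 -348.    -0.7] max [ 718.7 -281.7   83.6]
top glue 0.81 [191.1, 217.5] 397 med [661.2 347.   67.7] z95 101.11220898687597 min [642.3 330.8   0. ] max [688.1 380.4 103.9]
top tin 0.81 [435.9, 210.7] 670 med [ 680.9 -309.3   77.9] z95 82.67266621686457 min [ 651.1 -346.    12.6] max [ 713.4 -281.6   83.6]
top jar 0.95 [163.5, 250.5] 601 med [577.8 418.9  
[... 563 characters left out ...]
5] max [681.9 364.5 100.4]
side tin 0.97 [424.6, 294.7] 1378 med [ 668.2 -330.4   68.6] z95 80.6494807573268 min [ 650.9 -356.     9.1] max [ 713.1 -292.6   81.2]
side jar 0.83 [208.5, 155.3] 648 med [569.9 408.   54.3] z95 86.03969509772246 min [547.6 395.4   3.6] max [603.4 449.5  86.8]
(array([692.4,  11.4]), [137.45750427246094, 346.77288818359375], np.float32(3.3177826), array([[ 613.8,  180.5],
       [ 633.9, -165.7],
       [ 771.1, -157.7],
       [ 751. ,  188.5]], dtype=float32))
(array([690.5,  11.3]), [140.6857452392578, 346.38739013671875], np.float32(3.0798733), array([[ 610.9,  180.5],
       [ 629.6, -165.4],
       [ 770. , -157.8],
       [ 751.4,  188.1]], dtype=float32))
```

View pics/c0.png

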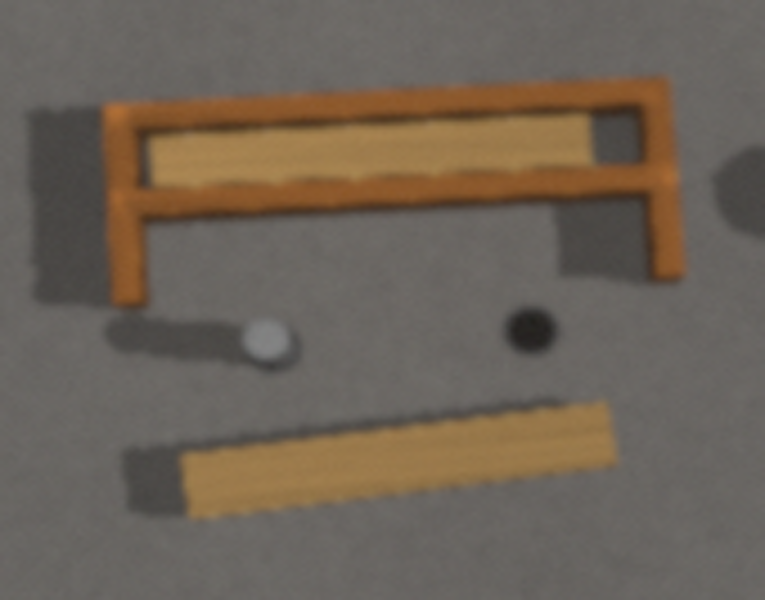

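```bash
cat >> h.py <<'E'
BY=np.radians(3.2); BO=np.array([682.5,10.9])
def b2w(p,o=None): c,s=np.cos(BY),np.sin(BY); return BO+np.array([[c,-s],[s,c]])@np.array(p,float)
def w2b(p): c,s=np.cos(BY),np.sin(BY); return np.array([[c,s],[-s,c]])@(np.array(p,float)-BO)
def goto(xy,z,yaw=None):
    """world target; prints tool-frame shift (current axes); yaw deg = direction of tool y (mod 180)"""
    p,r,s=pose(); d=np.array([xy[0],xy[1],z])-p
    print("pose",p.round(1),"toolx",r[:,0].round(3),"yaw",np.degrees(np.arctan2(r[1,1],r[0,1])).round(1),"gap",round(s['finger_gap'],2),"F",s['wrist_force'].round(1),"t",round(s['time'],2))
    print("shift",(r.T@d).round(1))
    if yaw is not None:
        e=(yaw-np.degrees(np.arctan2(r[1,1],r[0,1]))+90)%180-90; print("turn about tool x (rad)",round(-np.radians(e),3))
E
python3 - <<'E'
from h import *
np.set_printoptions(precision=1,suppress=True)
print(ctrl.tip_reach, "post",atz("top",[[289.6,245]],75), w2b(atz("top",[[289.6,245]],75)[0,:2]), w2b([508.9,7.2]))
# fronts of the rear board seen in crop: (148,217)..(640,194)
print([w2b(a[:2]) for a in atz("top",[[230+148/4.5,160+217/4],[230+640/4.5,160+194/4]],45)])
goto([486,172],80,8)
E
```

```text
11.0 post [[585.1  82.6  75. ]] [-93.3  77. ] [-173.5    6. ]
[array([ -3. , 147.3]), array([  -3.4, -150.1])]
pose [237.5 523.7 242.3] toolx [ 0.  0. -1.] yaw 65.6 gap 1.0 F [-0.5 -1.   0.6] t 0.8
shift [ 162.3 -217.7  371.6]
turn about tool x (rad) 1.005
```

Call:
{"op": "carry_out", "data": {
  "series": [
    [[10, -18, 31], [0, 0, 0], 20],
    [[10, -18, 31], [0, 0, 0], 20],
    [[10, -18, 31], [0, 0, 0], 20],
    [[10, -18, 31], [0, 0, 0], 20],
    [[10, -18, 31], [0, 0, 0], 20],
    [[10, -18, 31], [0, 0, 0], 20],
    [[10, -18, 31], [0, 0, 0], 20],
    [[10, -18, 31], [0, 0, 0], 20],
    [[10, -18, 31], [0, 0, 0], 20],
    [[10, -18, 31], [0, 0, 0], 20],
    [[0, -18, 31], [0, 0, 0], 20],
    [[0, -18, 31], [0, 0, 0], 20]
  ]
}}

```text
time: 2.0
eef_pos: [487.6, 172.0, 142.0]
ee_rot: [0.691, 0.149, 0.691, -0.149]
wrist_force: [-0.2, -0.3, 0.8]
finger_gap: 0.197
```

Call:
{"op": "carry_out", "data": {
  "series": [
    [[0, 0, 0], [0.14, 0, 0], 20],
    [[0, 0, 0], [0.14, 0, 0], 20],
    [[0, 0, 0], [0.14, 0, 0], 20],
    [[0, 0, 0], [0.145, 0, 0], 20],
    [[0, 0, 0], [0.145, 0, 0], 20],
    [[0, 0, 0], [0.145, 0, 0], 20],
    [[0, 0, 0], [0.15, 0, 0], 20],
    [[0, 0, 0], [0, 0, 0], 20]
  ]
}}

```text
time: 2.8
eef_pos: [487.2, 173.3, 142.4]
ee_rot: [0.534, 0.464, 0.534, -0.464]
wrist_force: [-0.2, 0.3, -0.6]
finger_gap: 0.199
```

```bash
sed -i 's/682.5,10.9/680.5,10.5/' h.py
python3 - <<'E'
from h import *
goto([486,172],23,8)
E
```

```text
pose [487.2 173.3 142.4] toolx [ 0.  0. -1.] yaw 8.0 gap 0.2 F [-0.2  0.3 -0.6] t 2.8
shift [119.4  -1.4   1.2]
turn about tool x (rad) -0.0
```

Call:
{"op": "carry_out", "data": {
  "series": [
    [[40, 0, 0], [0, 0, 0], 20],
    [[40, 0, 0], [0, 0, 0], 20],
    [[32, 0, 0], [0, 0, 0], 20],
    [[10, 0, 5], [0, 0, 0], 20],
    [[0, 0, 5], [0, 0, 0], 20],
    [[0, 0, 5], [0, 0, 0], 20],
    [[0, 0, 5], [0, 0, 0], 20],
    [[0, 0, 5], [0, 0, 0], 20],
    [[0, 0, 5], [0, 0, 0], 20],
    [[0, 0, 5], [0, 0, 0], 20]
  ]
}}

```text
time: 3.8
eef_pos: [492.8, 138.8, 21.2]
ee_rot: [0.534, 0.465, 0.534, -0.463]
wrist_force: [-1.4, 2.2, 1.9]
finger_gap: 0.205
```

Call:
{"op": "carry_out", "data": {
  "series": [
    [[0, 0, 5], [0, 0, 0], 20],
    [[0, 0, 5], [0, 0, 0], 20],
    [[0, 0, 5], [0, 0, 0], 20],
    [[0, 0, 5], [0, 0, 0], 20],
    [[0, 0, 5], [0, 0, 0], 20],
    [[0, 0, 5], [0, 0, 0], 20]
  ]
}}

```text
time: 4.4
eef_pos: [496.2, 108.6, 20.2]
ee_rot: [0.534, 0.464, 0.534, -0.464]
wrist_force: [-1.0, 3.3, 1.7]
finger_gap: 0.201
```

Run:
```python
from h import *
np.set_printoptions(precision=1,suppress=True)
goto([486,60],20,8)
p,d,o,res=timber("top")
for r in res: print(r[:4],r[4][:3],w2b(r[4][0]))
c=cv2.resize(p[160:310,230:400],None,fx=4.5,fy=4,interpolation=cv2.INTER_CUBIC); cv2.imwrite("pics/c1.png",c[:,:,::-1])
```

```text
pose [496.2 108.6  20.2] toolx [-0.  0. -1.] yaw 8.0 gap 0.2 F [-1.   3.3  1.7] t 4.4
shift [  0.2 -16.8  46.7]
turn about tool x (rad) 0.0
(0.61, [334.8, 270.3], 1465, np.float64(33.980897536444445)) (array([514.1, -38. ]), [45.744140625, 244.7655792236328], np.float32(8.291178)) [-168.8  -39.1]
```

View pics/c1.png

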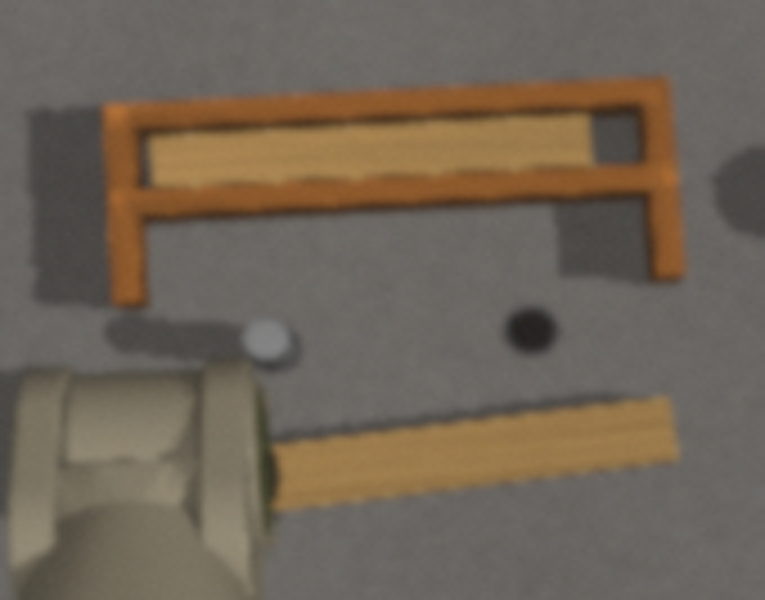

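The picture shows the timber slid right with its angle unchanged. Its right end is at about (380,265) and the post is clear of the gripper.

Call:
{"op": "carry_out", "data": {
  "series": [
    [[0, 0, 5], [0, 0, 0], 20],
    [[0, 0, 5], [0, 0, 0], 20],
    [[0, 0, 5], [0, 0, 0], 20],
    [[0, 0, 5], [0, 0, 0], 20],
    [[0, 0, 5], [0, 0, 0], 20],
    [[0, 0, 5], [0, 0, 0], 20],
    [[0, 0, 5], [0, 0, 0], 20],
    [[0, 0, 5], [0, 0, 0], 20],
    [[0, 0, 5], [0, 0, 0], 20],
    [[0, 0, 3], [0, 0, 0], 20]
  ]
}}

```text
time: 5.5
eef_pos: [503.0, 60.9, 20.3]
ee_rot: [0.534, 0.464, 0.534, -0.464]
wrist_force: [0.1, 2.0, 0.6]
finger_gap: 0.202
```

Call:
{"op": "carry_out", "data": {
  "series": [
    [[0, 0, -15], [0, 0, 0], 20],
    [[-20, -20, -15], [0, 0, 0], 0],
    [[-20, -40, 0], [0, 0, 0], 0],
    [[0, -40, 0], [0, 0, 0], 0],
    [[0, 0, 0], [0, 0, 0], 0]
  ]
}}

```text
time: 6.0
eef_pos: [392.5, 77.8, 59.5]
ee_rot: [0.532, 0.462, 0.536, -0.465]
wrist_force: [0.2, -0.1, 0.0]
finger_gap: 0.002
```

Run:
```python
from h import *
np.set_printoptions(precision=1,suppress=True)
p,d,o,res=timber("top")
for r in res: print(r[:4],r[4][:3],w2b(r[4][0])); print(r[4][3])
goto([450,70],20,8)
c=cv2.resize(p[160:310,230:400],None,fx=4.5,fy=4,interpolation=cv2.INTER_CUBIC); cv2.imwrite("pics/c2.png",c[:,:,::-1])
```

```text
(0.81, [351.0, 267.9], 1619, np.float64(33.753155158015716)) (array([520.2, -78.7]), [48.156402587890625, 262.3215026855469], np.float32(8.199873)) [-165.1  -80.2]
[[ 477.6   47.6]
 [ 515.1 -212. ]
 [ 562.7 -205.1]
 [ 525.3   54.5]]
pose [399.   77.7  60.6] toolx [ 0. -0. -1.] yaw 8.1 gap -0.0 F [ 1.  -0.3  0.3] t 6.1
shift [40.7 49.4 14.7]
turn about tool x (rad) 0.001
```

View pics/c2.png

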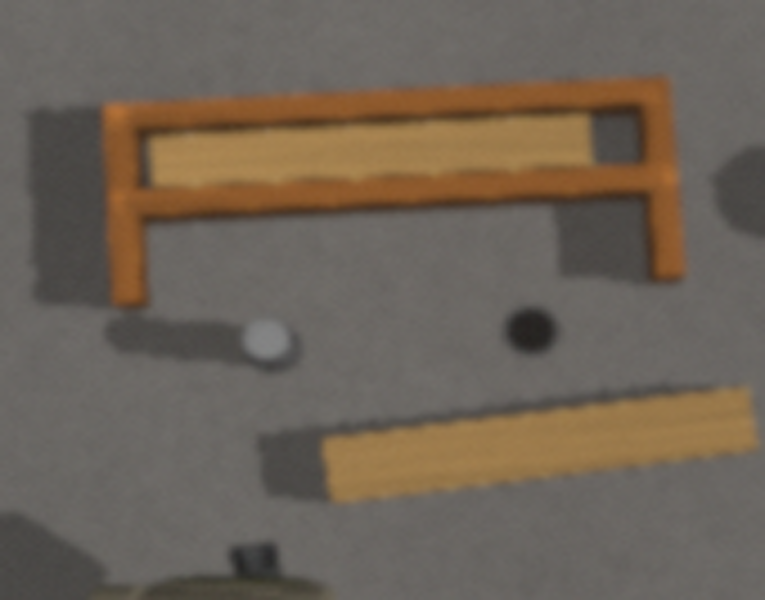

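Timber now centred at world (520,-79), yaw 8°, with its left end at crop (325,470), to the right of the post. Next I turn it by pushing on the near side at the left end.

Call:
{"op": "carry_out", "data": {
  "series": [
    [[0, 13, 30], [0, 0, 0], 0],
    [[20, 13, 29], [0, 0, 0], 0],
    [[20, 12, 0], [0, 0, 0], 0],
    [[0, 10, 1], [0, 0, 0], 0],
    [[0, 6, 1], [0, 0, 0], 0],
    [[0, 6, 1], [0, 0, 0], 0],
    [[0, 6, 1], [0, 0, 0], 0],
    [[0, 6, 1], [0, 0, 0], 0],
    [[0, 6, 1], [0, 0, 0], 0],
    [[0, 6, 1], [0, 0, 0], 0],
    [[0, 6, 1], [0, 0, 0], 0],
    [[0, 6, 1], [0, 0, 0], 0]
  ]
}}

```text
time: 7.3
eef_pos: [504.7, 23.3, 20.4]
ee_rot: [0.534, 0.464, 0.534, -0.464]
wrist_force: [-1.0, 0.1, 2.2]
finger_gap: 0.002
```

Run:
```python
from h import *
np.set_printoptions(precision=1,suppress=True)
p,d,o,res=timber("top")
for r in res: print(r[:4],r[4][:3],w2b(r[4][0])); print(r[4][3])
goto([570,24],20,8)
c=cv2.resize(p[160:310,230:400],None,fx=4.5,fy=4,interpolation=cv2.INTER_CUBIC); cv2.imwrite("pics/c3.png",c[:,:,::-1])
```

```text
(0.79, [366.4, 261.4], 973, np.float64(33.66660631964896)) (array([ 533.4, -127.5]), [44.15943908691406, 170.50669860839844], np.float32(-3.5363886)) [-154.6 -129.6]
[[ 506.1 -211.3]
 [ 550.2 -214. ]
 [ 560.7  -43.8]
 [ 516.6  -41.1]]
pose [505.6  23.   20.5] toolx [ 0. -0. -1.] yaw 8.0 gap 0.0 F [-0.1  0.1  0.2] t 7.4
shift [ 0.6 63.9  8. ]
turn about tool x (rad) 0.0
```

View pics/c3.png

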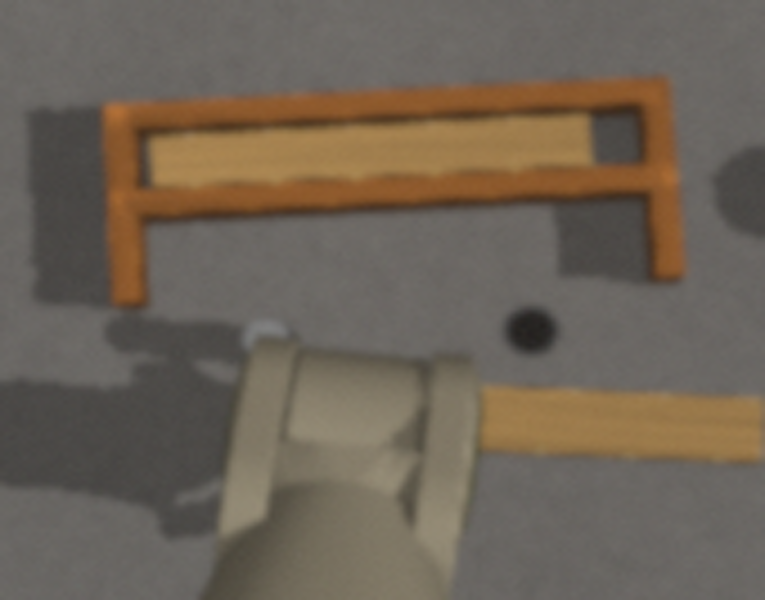

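Turned about 12° so far (yaw -3.5°), and the post at (290,243) is untouched. Continuing.

Call:
{"op": "carry_out", "data": {
  "series": [
    [[0, 6, 1], [0, 0, 0], 0],
    [[0, 6, 1], [0, 0, 0], 0],
    [[0, 6, 1], [0, 0, 0], 0],
    [[0, 6, 1], [0, 0, 0], 0],
    [[0, 6, 1], [0, 0, 0], 0],
    [[0, 6, 1], [0, 0, 0], 0],
    [[0, 6, 1], [0, 0, 0], 0],
    [[0, 6, 1], [0, 0, 0], 0],
    [[0, 6, 1], [0, 0, 0], 0],
    [[0, 6, 1], [0, 0, 0], 0]
  ]
}}

```text
time: 8.4
eef_pos: [565.5, 21.7, 20.3]
ee_rot: [0.534, 0.464, 0.534, -0.464]
wrist_force: [-0.4, -0.3, 0.1]
finger_gap: 0.001
```

Call:
{"op": "carry_out", "data": {
  "series": [
    [[0, -30, 0], [0, 0, 0], 0],
    [[-15, -50, 0], [0, 0, 0], 0],
    [[-15, -50, 0], [0, 0, 0], 0],
    [[-10, 0, 50], [0, 0, 0], 0],
    [[0, 0, 50], [0, 0, 0], 0]
  ]
}}

```text
time: 8.9
eef_pos: [453.2, -93.6, 60.1]
ee_rot: [0.535, 0.463, 0.534, -0.463]
wrist_force: [3.2, 0.3, -0.2]
finger_gap: 0.002
```

Run:
```python
from h import *
np.set_printoptions(precision=1,suppress=True)
p,d,o,res=timber("top")
for r in res: print(r[:4],r[4][:3],w2b(r[4][0])); print(r[4][3])
goto([570,24],20,8)
c=cv2.resize(p[160:310,230:400],None,fx=4.5,fy=4,interpolation=cv2.INTER_CUBIC); cv2.imwrite("pics/c4.png",c[:,:,::-1])
```

```text
(0.68, [352.4, 253.3], 1552, np.float64(33.85634330702135)) (array([561.7, -85. ]), [48.59286117553711, 258.4837341308594], np.float32(-22.138353)) [-123.9  -88.8]
[[ 490.5 -195.6]
 [ 535.5 -213.9]
 [ 632.9   25.5]
 [ 587.9   43.8]]
pose [457.5 -99.7  60.5] toolx [ 0. -0. -1.] yaw 7.6 gap 0.0 F [-0.3  0.8  0.3] t 9.0
shift [  40.7  127.8 -107.8]
turn about tool x (rad) -0.006
```

View pics/c4.png

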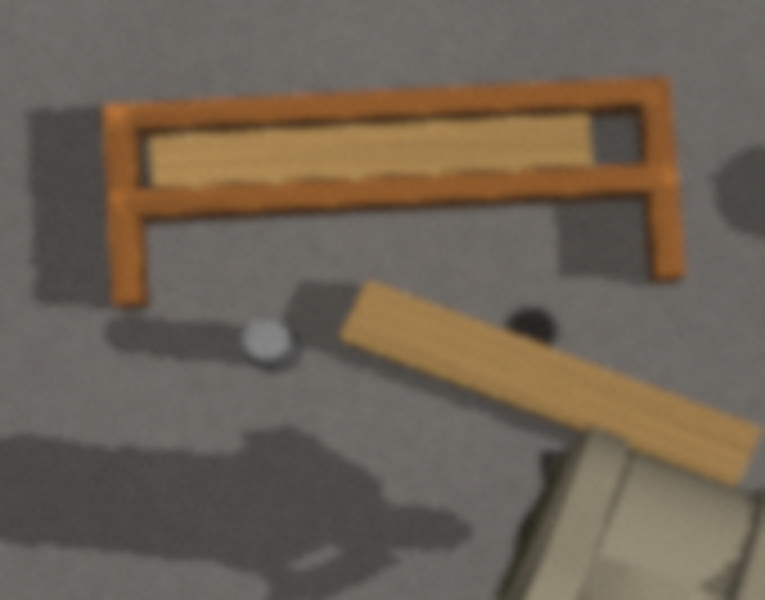

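Left end at crop (350,310) is to the right of the post and angled towards the gap; yaw relative to the bay is -25°. Line-up past the post leaves about 5 mm of clearance. I now go to the right end.

Call:
{"op": "carry_out", "data": {
  "series": [
    [[0, -12, 45], [0, 0, 0], 20],
    [[0, -12, 45], [0, 0, 0], 20],
    [[0, -12, 45], [0, 0, 0], 20],
    [[0, 0, 0], [0.131, 0, 0], 20],
    [[0, 0, 0], [0.131, 0, 0], 20],
    [[0, 0, 0], [0.131, 0, 0], 20],
    [[0, 0, 0], [0.131, 0, 0], 20],
    [[0, 0, 0], [0, 0, 0], 20]
  ]
}}

```text
time: 9.8
eef_pos: [438.0, -232.6, 58.9]
ee_rot: [0.395, 0.586, 0.395, -0.586]
wrist_force: [0.3, 0.1, 0.2]
finger_gap: 0.2
```

Run:
```python
from h import *
np.set_printoptions(precision=1,suppress=True)
p,d,o,res=timber("top")
for r in res: print(r[:4],r[4][:3],w2b(r[4][0])); print(r[4][3])
goto([499,-239],20,-22)
```

```text
(0.62, [355.1, 251.9], 1613, np.float64(33.83849457830229)) (array([561.4, -84.6]), [47.41499328613281, 261.9429016113281], np.float32(-22.931215)) [-124.3  -88.3]
[[ 488.5 -196. ]
 [ 532.2 -214.4]
 [ 634.2   26.8]
 [ 590.6   45.3]]
pose [ 437.9 -232.5   58.9] toolx [ 0.  0. -1.] yaw -21.8 gap 0.2 F [-0.1  0.6 -0.1] t 9.9
shift [ 38.9  59.2 -16.6]
turn about tool x (rad) 0.003
```

Call:
{"op": "carry_out", "data": {
  "series": [
    [[0, 30, -6], [0, 0, 0], 20],
    [[19, 26, -7], [0.02, 0, 0], 20],
    [[20, 0, 0], [0, 0, 0], 20],
    [[0, 0, -10], [0, 0, 0], 20],
    [[0, 0, -8], [0, 0, 0], 20],
    [[0, 0, -5], [0, 0, 0], 20],
    [[0, 0, -5], [0, 0, 0], 20],
    [[0, 0.3, -5], [0, 0, 0], 20],
    [[0, 0.3, -5], [0, 0, 0], 20],
    [[0, 0.3, -5], [0, 0, 0], 20],
    [[0, 0.3, -5], [0, 0, 0], 20],
    [[0, 0.3, -5], [0, 0, 0], 20]
  ]
}}

```text
time: 11.1
eef_pos: [516.7, -193.2, 20.0]
ee_rot: [0.39, 0.59, 0.389, -0.59]
wrist_force: [-0.8, -3.1, 2.0]
finger_gap: 0.203
```

Call:
{"op": "carry_out", "data": {
  "series": [
    [[0, 0.3, -5], [0, 0, 0], 20],
    [[0, 0.3, -5], [0, 0, 0], 20],
    [[0, 0.3, -5], [0, 0, 0], 20],
    [[0, 0.3, -5], [0, 0, 0], 20]
  ]
}}

```text
time: 11.5
eef_pos: [525.6, -175.0, 19.8]
ee_rot: [0.389, 0.59, 0.39, -0.59]
wrist_force: [-0.8, -1.9, 2.8]
finger_gap: 0.201
```

Run:
```python
from h import *
np.set_printoptions(precision=1,suppress=True)
p,d,o,res=timber("top")
for r in res: print(r[:4],r[4][:3],w2b(r[4][0])); print(r[4][3])
goto([499,-239],20,-22)
c=cv2.resize(p[160:310,230:400],None,fx=4.5,fy=4,interpolation=cv2.INTER_CUBIC); cv2.imwrite("pics/c5.png",c[:,:,::-1])
```

```text
(0.55, [334.6, 246.1], 1561, np.float64(33.49248388167257)) (array([582.3, -40.4]), [48.6549186706543, 252.53321838378906], np.float32(-23.10559)) [-100.8  -45.3]
[[ 510.4 -147. ]
 [ 555.2 -166.1]
 [ 654.3   66.2]
 [ 609.5   85.3]]
pose [ 525.7 -174.4   19.6] toolx [ 0.  0. -1.] yaw -23.1 gap 0.2 F [-0.5 -0.6 -0.4] t 11.6
shift [-0.5  0.7 69.9]
turn about tool x (rad) -0.019
```

View pics/c5.png

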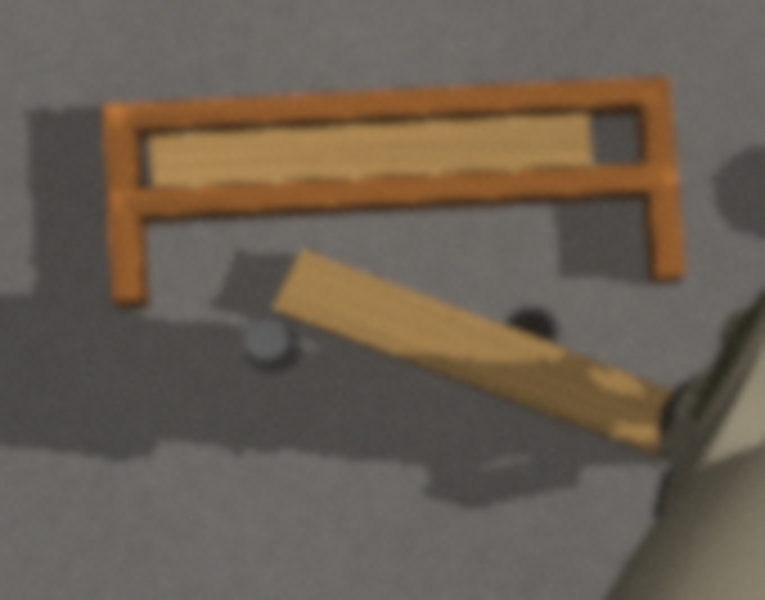

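The left end at crop (290,280) is now passing just behind the post at (268,342). Push a bit more, then flatten the angle slightly so the end can run far enough left.

Call:
{"op": "carry_out", "data": {
  "series": [
    [[0, 0.3, -5], [0, 0, 0], 20],
    [[0, 0.3, -5], [0, 0, 0], 20],
    [[0, 0.3, -5], [0, 0, 0], 20],
    [[0, 0.3, -5], [0, 0, 0], 20],
    [[0, 0, 20], [0, 0, 0], 0],
    [[-20, -35, 20], [0, 0, 0], 0],
    [[-20, -45, 0], [0, 0, 0], 0],
    [[0, 0, -30], [-0.1, 0, 0], 0],
    [[0, 0, 0], [-0.1, 0, 0], 0],
    [[0, 0, 0], [-0.1, 0, 0], 0],
    [[0, 0, 0], [0, 0, 0], 0]
  ]
}}

```text
time: 12.7
eef_pos: [457.2, -134.6, 60.1]
ee_rot: [0.474, 0.525, 0.474, -0.525]
wrist_force: [0.2, 0.4, -0.3]
finger_gap: 0.001
```

Run:
```python
from h import *
np.set_printoptions(precision=1,suppress=True)
p,d,o,res=timber("top")
for r in res: print(r[:4],r[4][:3],w2b(r[4][0])); print(r[4][3])
goto([475,-130],20,-22)
c=cv2.resize(p[160:310,230:400],None,fx=4.5,fy=4,interpolation=cv2.INTER_CUBIC); cv2.imwrite("pics/c6.png",c[:,:,::-1])
```

```text
(0.59, [331.6, 246.2], 1638, np.float64(33.69857112381703)) (array([590.1, -25.9]), [48.379737854003906, 260.9710388183594], np.float32(-23.007822)) [-92.3 -31.3]
[[ 516.8 -136.6]
 [ 561.4 -155.5]
 [ 663.4   84.7]
 [ 618.8  103.6]]
pose [ 457.1 -134.9   59.8] toolx [ 0.  0. -1.] yaw -6.1 gap 0.0 F [0.6 0.7 0. ] t 12.8
shift [39.9 17.3 -6.8]
turn about tool x (rad) 0.278
```

View pics/c6.png

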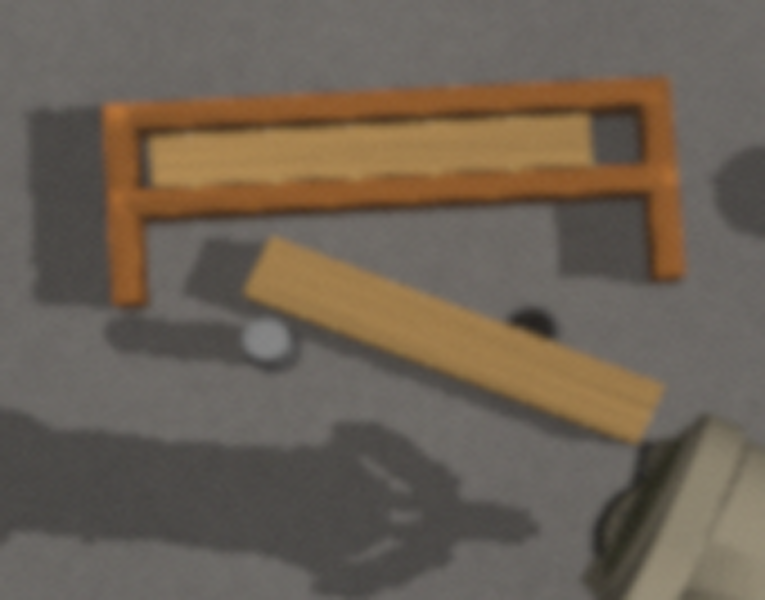

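Call:
{"op": "carry_out", "data": {
  "series": [
    [[20, 31, -18], [0, 0, 0], 0],
    [[20, 0, 0], [0, 0, 0], 0],
    [[0, 8, 0], [0, 0, 0], 0],
    [[0, 6, 0], [0, 0, 0], 0],
    [[0, 5, 0], [0, 0, 0], 0],
    [[0, 5, 0], [0, 0, 0], 0],
    [[0, 5, 0], [0, 0, 0], 0],
    [[0, 5, 0], [0, 0, 0], 0],
    [[0, 4, 0], [0, 0, 0], 0],
    [[0, 0, 0], [0, 0, 0], 0]
  ]
}}

```text
time: 13.8
eef_pos: [528.2, -124.7, 20.0]
ee_rot: [0.474, 0.526, 0.473, -0.525]
wrist_force: [-0.2, 0.4, -1.7]
finger_gap: 0.001
```

Run:
```python
from h import *
np.set_printoptions(precision=1,suppress=True)
p,d,o,res=timber("top")
for r in res: print(r[:4],r[4][:3],w2b(r[4][0])); print(r[4][3])
goto([475,-130],20,-22)
c=cv2.resize(p[160:310,230:400],None,fx=4.5,fy=4,interpolation=cv2.INTER_CUBIC); cv2.imwrite("pics/c7.png",c[:,:,::-1])
```

```text
(0.66, [323.3, 235.3], 1336, np.float64(33.80734703865164)) (array([604. ,  -4.8]), [47.54241180419922, 217.1103973388672], np.float32(-18.40956)) [-77.2 -11. ]
[[ 547.2 -100.3]
 [ 592.3 -115.3]
 [ 660.8   90.7]
 [ 615.7  105.7]]
(0.42, [192.0, 216.5], 404, np.float64(67.6586165837789)) (array([667.6, 357.9]), [52.915889739990234, 69.85043334960938], np.float32(-26.288155)) [  6.5 347.6]
[[628.4 338.3]
 [675.9 314.9]
 [706.8 377.5]
 [659.3 401. ]]
pose [ 527.7 -124.6   19.9] toolx [ 0.  0. -1.] yaw -6.0 gap 0.0 F [ 0.  -0.6 -0.3] t 13.9
shift [ -0.1 -51.8  10.9]
turn about tool x (rad) 0.28
```

View pics/c7.png

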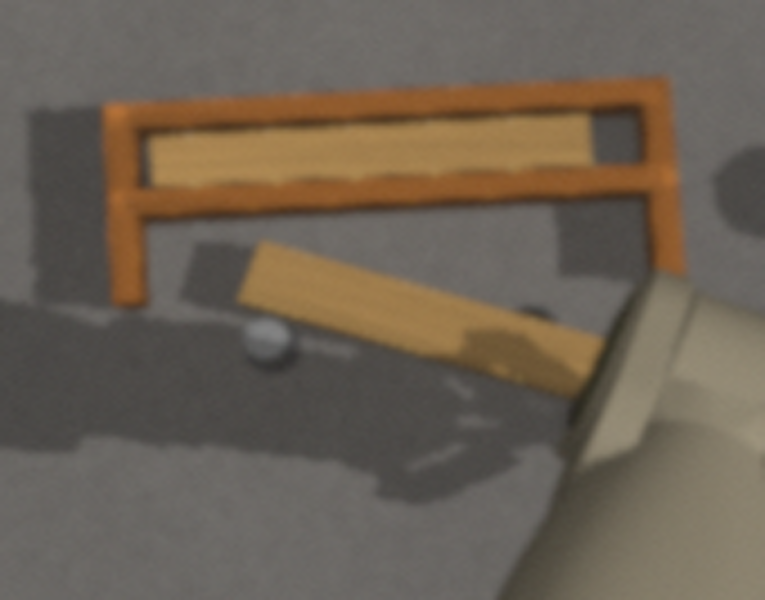

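Yaw -18.4° world, left end behind the post at crop (250,275), clear of it. A little more turn, then back to the right end.

Call:
{"op": "carry_out", "data": {
  "series": [
    [[0, 5, 0], [0, 0, 0], 0],
    [[0, 5, 0], [0, 0, 0], 0],
    [[0, -20, 0], [0, 0, 0], 0],
    [[-20, -35, 30], [0, 0, 0], 20],
    [[-20, -20, 45], [0.08, 0, 0], 20],
    [[0, 0, 30], [0.08, 0, 0], 20],
    [[0, 0, 0], [0, 0, 0], 20]
  ]
}}

```text
time: 14.6
eef_pos: [452.0, -223.3, 59.9]
ee_rot: [0.43, 0.563, 0.427, -0.562]
wrist_force: [0.0, 0.4, 0.8]
finger_gap: 0.198
```

Run:
```python
from h import *
np.set_printoptions(precision=1,suppress=True)
p,d,o,res=timber("top")
for r in res[:1]:
    print(r[:4],r[4][:3],w2b(r[4][0])); print(r[4][3])
    a=np.radians(r[4][2]); u=np.array([-np.sin(a),np.cos(a)]); e=r[4][0]-(130+36)*u; print("u",u)
    goto(e,20,r[4][2])
c=cv2.resize(p[160:310,230:400],None,fx=4.5,fy=4,interpolation=cv2.INTER_CUBIC); cv2.imwrite("pics/c8.png",c[:,:,::-1])
```

```text
(0.93, [330.8, 240.0], 1554, np.float64(33.75252411484837)) (array([601.1, -24.6]), [47.787864685058594, 259.02386474609375], np.float32(-14.718204)) [-81.3 -30.6]
[[ 545.1 -143.8]
 [ 591.3 -156. ]
 [ 657.1   94.6]
 [ 610.9  106.7]]
u [0.3 1. ]
pose [ 451.5 -220.    58.8] toolx [ 0.  0. -1.] yaw -15.2 gap 0.2 F [0.1 0.9 0.2] t 14.7
shift [ 38.9  94.5 -61.7]
turn about tool x (rad) -0.008
```

View pics/c8.png

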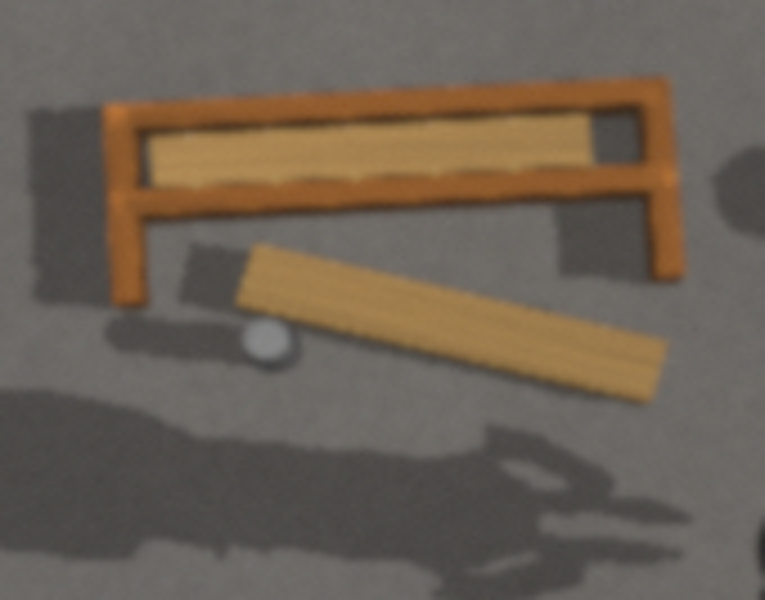

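Angle is now 18° to the bay and there is a clear run behind the post, so I push the right end along the timber by 40 mm.

Call:
{"op": "carry_out", "data": {
  "series": [
    [[0, 47, -27], [0, 0, 0], 20],
    [[0, 47, -28], [-0.01, 0, 0], 20],
    [[20, 0, 0], [0, 0, 0], 20],
    [[19, 0, -7], [0, 0, 0], 20],
    [[0, 0, -10], [0, 0, 0], 20],
    [[0, 0, -8], [0, 0, 0], 20],
    [[0, 0, -5], [0, 0, 0], 20],
    [[0, 0, -5], [0, 0, 0], 20],
    [[0, 0, -5], [0, 0, 0], 20],
    [[0, 0, -5], [0, 0, 0], 20],
    [[0, 0, -5], [0, 0, 0], 20],
    [[0, 0, -5], [0, 0, 0], 20]
  ]
}}

```text
time: 15.9
eef_pos: [561.9, -140.0, 20.0]
ee_rot: [0.433, 0.56, 0.432, -0.559]
wrist_force: [-0.5, -2.1, 2.0]
finger_gap: 0.199
```

Call:
{"op": "carry_out", "data": {
  "series": [
    [[0, 0, -5], [0, 0, 0], 20],
    [[0, 0, -5], [0, 0, 0], 20]
  ]
}}

```text
time: 16.1
eef_pos: [564.0, -129.8, 19.6]
ee_rot: [0.433, 0.559, 0.433, -0.559]
wrist_force: [-0.8, -2.6, 1.5]
finger_gap: 0.201
```

Run:
```python
from h import *
np.set_printoptions(precision=1,suppress=True)
p,d,o,res=timber("top")
for r in res[:1]:
    print(r[:4],r[4][:3],w2b(r[4][0])); print(r[4][3])
goto([540,-190],20,-14.7)
c=cv2.resize(p[160:310,230:400],None,fx=4.5,fy=4,interpolation=cv2.INTER_CUBIC); cv2.imwrite("pics/c9.png",c[:,:,::-1])
```

```text
(0.63, [317.6, 236.2], 1444, np.float64(33.819898042550335)) (array([611.1,  15.3]), [47.569183349609375, 237.99258422851562], np.float32(-15.1930485)) [-69.    8.7]
[[ 557.   -93.3]
 [ 602.9 -105.8]
 [ 665.2  123.9]
 [ 619.3  136.4]]
pose [ 564.  -129.    19.4] toolx [-0.  0. -1.] yaw -14.5 gap 0.2 F [ 0.1 -0.1  0.5] t 16.2
shift [-0.7 -8.  65.1]
turn about tool x (rad) 0.004
```

View pics/c9.png

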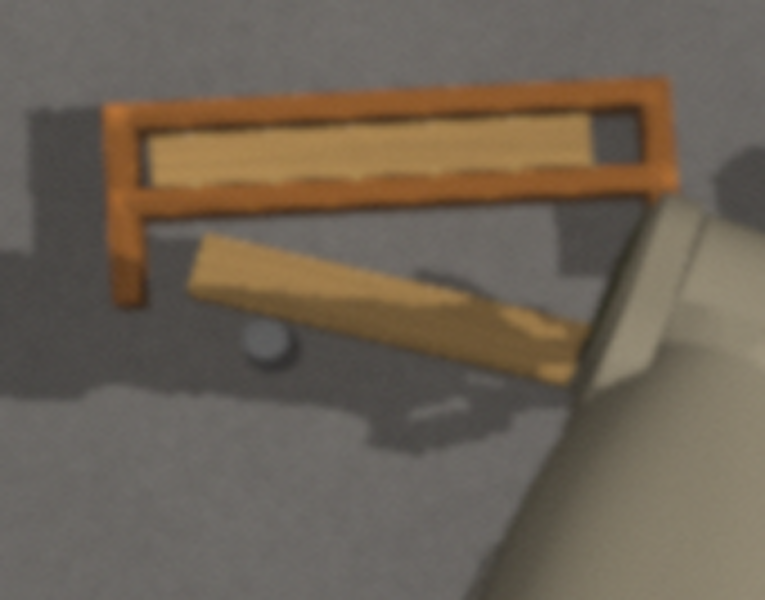

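Left end is now well behind the post, at crop (205,270). I add a few mm, then go round to the near side of the right end to swing it in.

Call:
{"op": "carry_out", "data": {
  "series": [
    [[0, 0, -5], [0, 0, 0], 20],
    [[0, 0, -3], [0, 0, 0], 20],
    [[0, 0, 20], [0, 0, 0], 0],
    [[-20, -40, 10], [0, 0, 0], 0],
    [[-20, -45, 0], [0, 0, 0], 0],
    [[0, 0, -30], [-0.1, 0, 0], 0],
    [[0, 0, 0], [-0.1, 0, 0], 0],
    [[0, 0, 0], [-0.11, 0, 0], 0],
    [[0, 0, 0], [0, 0, 0], 0]
  ]
}}

```text
time: 17.1
eef_pos: [483.5, -100.1, 59.5]
ee_rot: [0.514, 0.486, 0.514, -0.485]
wrist_force: [0.1, -0.4, -0.0]
finger_gap: 0.004
```

Run:
```python
from h import *
np.set_printoptions(precision=1,suppress=True)
p,d,o,res=timber("top")
for r in res[:1]:
    print(r[:4],r[4][:3],w2b(r[4][0])); print(r[4][3]); print([w2b(x) for x in r[4][3]])
    a=np.radians(r[4][2]); u=np.array([-np.sin(a),np.cos(a)]);n=np.array([u[1],-u[0]]); e=r[4][0]-(108)*u-22*n; print(e)
    goto(e-[40,0],20,3.2)
```

```text
(0.46, [190.7, 216.5], 350, np.float64(69.64404927025237)) (array([667.7, 357.5]), [50.60743713378906, 62.24009704589844], np.float32(-44.183956)) [  6.6 347.2]
[[627.9 352.8]
 [664.2 317.6]
 [707.5 362.2]
 [671.2 397.5]]
[array([-33.4, 344.7]), array([  0.8, 307.5]), array([ 46.6, 349.6]), array([ 12.4, 386.9])]
[576.7 295.4]
pose [ 483.6 -100.5   59.4] toolx [-0.  0. -1.] yaw 3.1 gap 0.0 F [-0.7  1.   0.1] t 17.2
shift [  39.6   74.3 -392.5]
turn about tool x (rad) -0.002
```

```bash
cat >> h.py <<'E'
def blob():
    """timber top face by depth inside the open-bay region (z~34, pale), world rect"""
    p,d=ctrl.capture("top"); W=deproj("top",np.ones(d.shape,bool),d); v,u=np.nonzero(d>0)
    B=np.array([[np.cos(BY),np.sin(BY)],[-np.sin(BY),np.cos(BY)]])@(W[:,:2]-BO).T
    m=(abs(W[:,2]-34)<5)&(B[0]>-180)&(B[0]<-1)&(abs(B[1])<150)
    M=np.zeros(d.shape,np.uint8); M[v[m],u[m]]=1
    n,l,st,_=cv2.connectedComponentsWithStats(M); k=1+np.argmax(st[1:,4]); vv,uu=np.nonzero(l==k)
    return p,rect(atz("top",np.c_[uu,vv],34))
E
python3 - <<'E'
from h import *
np.set_printoptions(precision=1,suppress=True)
p,r=blob(); print(r[:3],w2b(r[0]),[w2b(x) for x in r[3]])
for k in ctrl.outline_of("top","timber"): print(k['confidence'],k['uv'])
a=np.radians(r[2]); u=np.array([-np.sin(a),np.cos(a)]);n=np.array([u[1],-u[0]]); e=r[0]-(108)*u-22*n; print(e)
goto(e-[40,0],20,3.2)
c=cv2.resize(p[160:310,230:400],None,fx=4.5,fy=4,interpolation=cv2.INTER_CUBIC); cv2.imwrite("pics/c10.png",c[:,:,::-1])
E
```

```text
(array([611.6,  13.9]), [44.340999603271484, 259.7721862792969], np.float32(-15.029496)) [-68.6   7.3] [array([-130.3, -109.2]), array([ -88.1, -123. ]), array([ -6.9, 123.7]), array([-49. , 137.6])]
0.65 [190.3, 218.5]
0.6 [317.4, 236.5]
0.3 [494.1, 264.5]
[562.4 -84.7]
pose [ 483.6 -100.8   59.3] toolx [-0.  0. -1.] yaw 3.1 gap 0.0 F [-0.7 -0.3  0.4] t 17.3
shift [ 39.3  39.6 -14. ]
turn about tool x (rad) -0.002
```

View pics/c10.png

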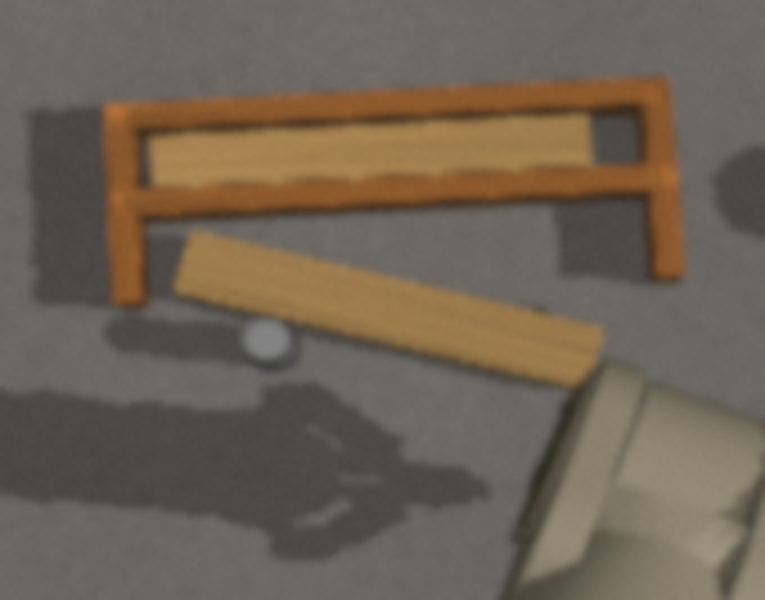

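The timber lies 18° to the bay with centre at bay (-69, +7), the left end behind the post and just inside the left wall at crop (190,265). Now the swing.

Call:
{"op": "carry_out", "data": {
  "series": [
    [[0, 25, -14], [0, 0, 0], 0],
    [[20, 0, 0], [0, 0, 0], 0],
    [[19, 5, 0], [0, 0, 0], 0],
    [[0, 8, 0], [0, 0, 0], 0],
    [[0, 6, 0], [0, 0, 0], 0],
    [[0, 6, 0], [0, 0, 0], 0],
    [[0, 5, 0], [0, 0, 0], 0],
    [[0, 5, 0], [0, 0, 0], 0],
    [[0, 5, 0], [0, 0, 0], 0],
    [[0, 5, 0], [0, 0, 0], 0],
    [[0, 5, 0], [0, 0, 0], 0],
    [[0, 5, 0], [0, 0, 0], 0]
  ]
}}

```text
time: 18.5
eef_pos: [562.9, -82.5, 20.5]
ee_rot: [0.514, 0.486, 0.514, -0.486]
wrist_force: [-0.6, 0.2, -0.4]
finger_gap: -0.002
```

Call:
{"op": "carry_out", "data": {
  "series": [
    [[0, 5, 0], [0, 0, 0], 0],
    [[0, 5, 0], [0, 0, 0], 0],
    [[0, 5, 0], [0, 0, 0], 0]
  ]
}}

```text
time: 18.8
eef_pos: [578.2, -81.7, 20.5]
ee_rot: [0.514, 0.486, 0.514, -0.486]
wrist_force: [0.1, -0.4, -0.4]
finger_gap: -0.004
```

Run:
```python
from h import *
np.set_printoptions(precision=1,suppress=True)
p,r=blob(); print(r[:3],w2b(r[0]),[w2b(x) for x in r[3]])
goto([620,-90],20,3.2)
print(w2b(pose()[0][:2]))
c=cv2.resize(p[160:310,230:400],None,fx=4.5,fy=4,interpolation=cv2.INTER_CUBIC); cv2.imwrite("pics/c11.png",c[:,:,::-1])
q,_=ctrl.capture("side"); c=cv2.resize(q[150:330,200:440],None,fx=3.3,fy=3.3,interpolation=cv2.INTER_CUBIC); cv2.imwrite("pics/s11.png",c[:,:,::-1])
```

```text
(array([629. ,  52.1]), [44.56340408325195, 189.73777770996094], np.float32(-6.0687246)) [-49.1  44.4] [array([-86.3, -45.6]), array([-42.4, -52.8]), array([-11.8, 134.5]), array([-55.8, 141.6])]
pose [579.2 -81.7  20.6] toolx [ 0.  0. -1.] yaw 3.2 gap -0.0 F [ 1.8  0.6 -1. ] t 18.85
shift [ 0.7 40.3 10.6]
turn about tool x (rad) 0.0
[-106.3  -86.4]
```

View pics/c11.png

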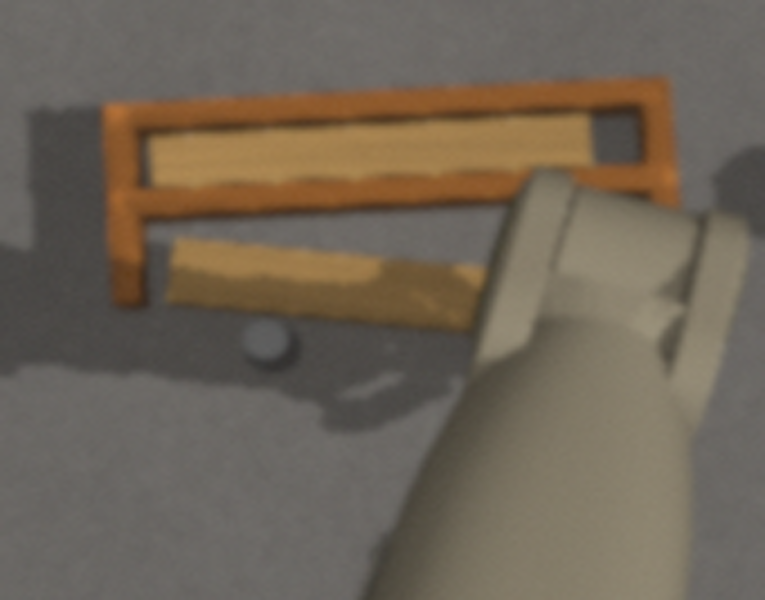

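View pics/s11.png

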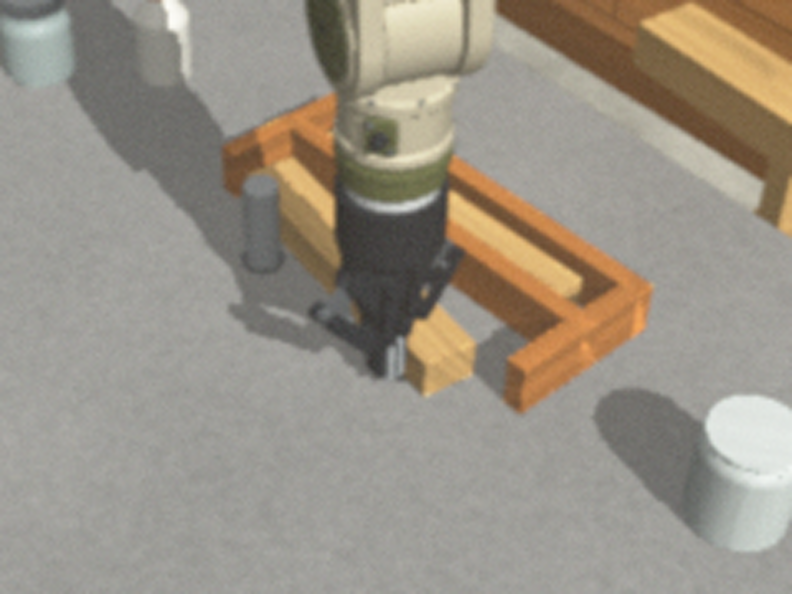

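Swing goes well: yaw relative to the bay is -9°, and the right end (side crop 440,360) has clearance to the right wall. Continuing.

Call:
{"op": "carry_out", "data": {
  "series": [
    [[0, 5, 0], [0, 0, 0], 0],
    [[0, 5, 0], [0, 0, 0], 0],
    [[0, 5, 0], [0, 0, 0], 0],
    [[0, 5, 0], [0, 0, 0], 0],
    [[0, 5, 0], [0, 0, 0], 0],
    [[0, 4, 0], [0, 0, 0], 0],
    [[0, 4, 0], [0, 0, 0], 0]
  ]
}}

```text
time: 19.6
eef_pos: [611.1, -79.8, 20.5]
ee_rot: [0.514, 0.486, 0.514, -0.486]
wrist_force: [-1.3, -1.3, 0.7]
finger_gap: 0.002
```

Call:
{"op": "carry_out", "data": {
  "series": [
    [[0, 3, 0], [0, 0, 0], 0],
    [[0, 3, 0], [0, 0, 0], 0],
    [[0, 3, 0], [0, 0, 0], 0]
  ]
}}

```text
time: 19.9
eef_pos: [619.8, -79.3, 20.5]
ee_rot: [0.514, 0.486, 0.514, -0.486]
wrist_force: [-1.6, 0.1, 0.5]
finger_gap: -0.003
```

Run:
```python
from h import *
np.set_printoptions(precision=1,suppress=True)
p,r=blob(); print(r[:3],w2b(r[0]),[w2b(x) for x in r[3]])
goto([620,-90],20,3.2)
print(w2b(pose()[0][:2]))
c=cv2.resize(p[160:310,230:400],None,fx=4.5,fy=4,interpolation=cv2.INTER_CUBIC); cv2.imwrite("pics/c12.png",c[:,:,::-1])
```

```text
(array([640. ,  58.8]), [44.6379280090332, 189.03610229492188], np.float32(6.4581213)) [-37.7  50.5] [array([-65.4, 143.6]), array([-54.6, -45.2]), array([-10.1, -42.6]), array([-20.8, 146.1])]
pose [620.5 -79.3  20.6] toolx [ 0.  0. -1.] yaw 3.2 gap 0.0 F [ 1.   0.1 -0.4] t 19.95
shift [ 0.6 -1.1 10.6]
turn about tool x (rad) 0.0
[-65.  -86.3]
```

View pics/c12.png

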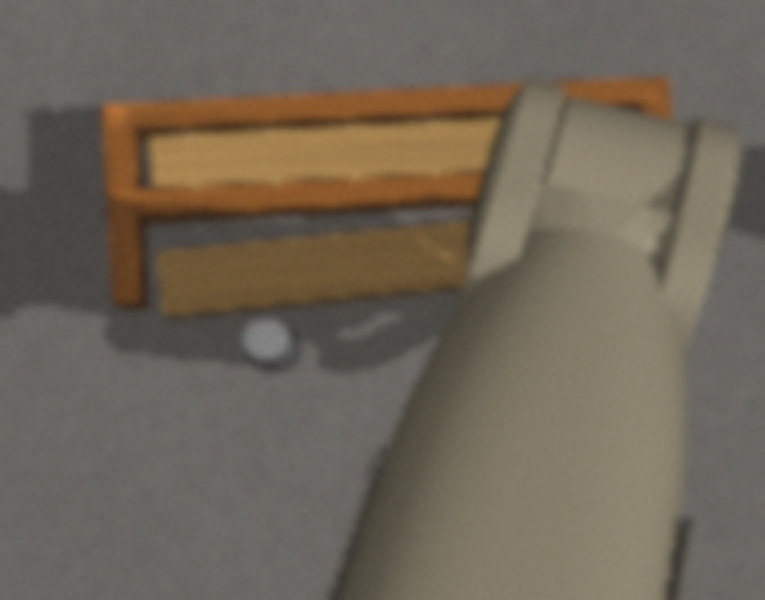

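Right end is in; the left end lags by about 3° (crop 165,285). I back off, open the fingers wide, turn them across, and press the long side flat from the middle so both fingers push on the same side.

Call:
{"op": "carry_out", "data": {
  "series": [
    [[0, -30, 0], [0, 0, 0], 0],
    [[0, -40, 0], [0, 0, 0], 0],
    [[-15, 0, -40], [0, 0, 0], 0],
    [[-15, 0, -33], [0, 0, 0], 0],
    [[0, 0, 0], [0, 0, 0], 0]
  ]
}}

```text
time: 20.45
eef_pos: [546.5, -7.6, 52.7]
ee_rot: [0.515, 0.486, 0.514, -0.484]
wrist_force: [0.2, 0.1, 0.2]
finger_gap: -0.0
```

Run:
```python
from h import *
np.set_printoptions(precision=1,suppress=True)
p,r=blob(); print(r[:3],w2b(r[0]),[w2b(x) for x in r[3]])
goto(b2w([-110,-12]),20,93.2)
print(w2b(pose()[0][:2]),ctrl.sense()['joints'])
```

```text
(array([635.3,  98.1]), [44.681053161621094, 109.32398986816406], np.float32(7.1947627)) [-40.2  89.9] [array([-66.3, 142.9]), array([-58.7,  33.9]), array([-14.2,  37. ]), array([-21.8, 146. ])]
pose [546.7  -9.   51.9] toolx [ 0. -0. -1.] yaw 3.4 gap -0.0 F [0.5 0.3 0.3] t 20.5
shift [32.  24.5  0.1]
turn about tool x (rad) -1.568
[-134.6  -12. ] [-0.2  0.4 -0.3  0.8  0.   1.3]
```

Call:
{"op": "carry_out", "data": {
  "series": [
    [[0, 0, 0], [-0.143, 0, 0], 80],
    [[0, 0, 0], [-0.143, 0, 0], 80],
    [[0, 0, 0], [-0.143, 0, 0], 80],
    [[0, 0, 0], [-0.143, 0, 0], 80],
    [[0, 0, 0], [-0.143, 0, 0], 80],
    [[0, 0, 0], [-0.143, 0, 0], 80],
    [[0, 0, 0], [-0.143, 0, 0], 80],
    [[0, 0, 0], [-0.143, 0, 0], 80],
    [[0, 0, 0], [-0.143, 0, 0], 80],
    [[0, 0, 0], [-0.143, 0, 0], 80],
    [[0, 0, 0], [-0.138, 0, 0], 80],
    [[0, 0, 0], [0, 0, 0], 80]
  ]
}}

```text
time: 21.7
eef_pos: [546.0, -11.2, 50.1]
ee_rot: [0.707, -0.019, 0.707, 0.019]
wrist_force: [0.0, -1.2, 0.2]
finger_gap: 0.797
```

Run:
```python
from h import *
np.set_printoptions(precision=1,suppress=True)
p,r=blob(); print(r[:3],w2b(r[0]),[w2b(x) for x in r[3]])
goto(b2w([-85,-12]),17,93.2)
c=cv2.resize(p[160:310,230:400],None,fx=4.5,fy=4,interpolation=cv2.INTER_CUBIC); cv2.imwrite("pics/c13.png",c[:,:,::-1])
q,_=ctrl.capture("side"); c=cv2.resize(q[150:330,200:440],None,fx=3.3,fy=3.3,interpolation=cv2.INTER_CUBIC); cv2.imwrite("pics/s13.png",c[:,:,::-1])
```

```text
(array([635.7,  95.5]), [44.48903274536133, 114.63047790527344], np.float32(6.7938204)) [-40.   87.3] [array([-65.8, 143.1]), array([-58.6,  28.7]), array([-14.2,  31.5]), array([-21.4, 145.9])]
pose [546.  -11.1  50.2] toolx [ 0. -0. -1.] yaw 92.8 gap 0.8 F [0.2 0.4 0.3] t 21.75
shift [33.2  2.4 50.5]
turn about tool x (rad) -0.006
```

View pics/s13.png

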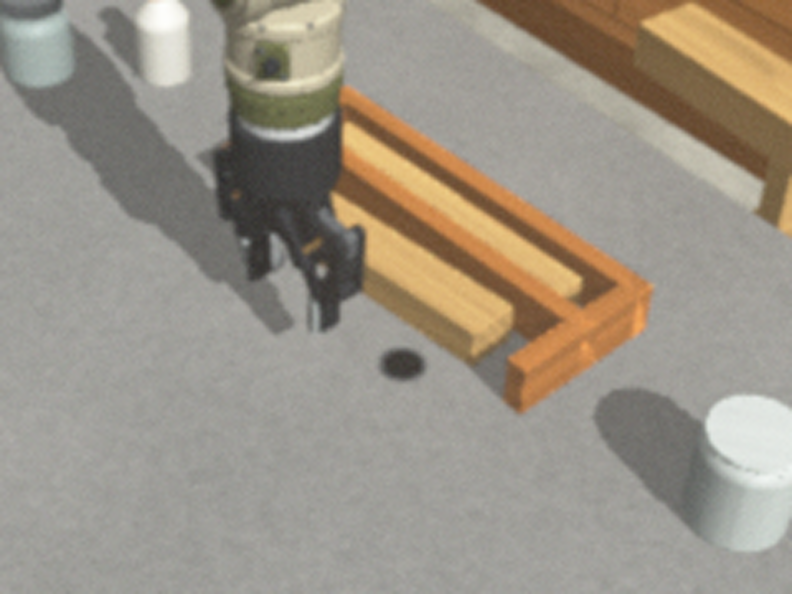

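Call:
{"op": "carry_out", "data": {
  "series": [
    [[17, -6, 0], [-0.006, 0, 0], 80],
    [[16, 0, 20], [0, 0, 0], 80],
    [[0, 0, 20], [0, 0, 0], 80],
    [[0, 0, 8], [0, 0, 0], 80],
    [[0, 0, 5], [0, 0, 0], 80],
    [[0, 0, 5], [0, 0, 0], 80],
    [[0, 0, 5], [0, 0, 0], 80],
    [[0, 0, 5], [0, 0, 0], 80],
    [[0, 0, 3], [0, 0, 0], 80],
    [[0, 0, 3], [0, 0, 0], 80]
  ]
}}

```text
time: 22.8
eef_pos: [619.2, -11.8, 17.5]
ee_rot: [0.706, -0.021, 0.707, 0.021]
wrist_force: [-3.1, -0.6, 1.5]
finger_gap: 0.801
```

Call:
{"op": "carry_out", "data": {
  "series": [
    [[0, 0, 2], [0, 0, 0], 80],
    [[0, 0, 1], [0, 0, 0], 80]
  ]
}}

```text
time: 23.0
eef_pos: [622.8, -11.7, 17.5]
ee_rot: [0.707, -0.021, 0.707, 0.021]
wrist_force: [-3.0, 0.1, 1.7]
finger_gap: 0.804
```

Run:
```python
from h import *
np.set_printoptions(precision=1,suppress=True)
p,r=blob(); print(r[:3],w2b(r[0]),[w2b(x) for x in r[3]])
goto(b2w([-55,-18]),17,93.2)
c=cv2.resize(p[160:310,230:400],None,fx=4.5,fy=4,interpolation=cv2.INTER_CUBIC); cv2.imwrite("pics/c14.png",c[:,:,::-1])
q,_=ctrl.capture("side"); c=cv2.resize(q[150:330,200:440],None,fx=3.3,fy=3.3,interpolation=cv2.INTER_CUBIC); cv2.imwrite("pics/s14.png",c[:,:,::-1])
```

```text
(array([644.4, 106.7]), [44.69654083251953, 93.1190414428711], np.float32(6.415874)) [-30.7  98.1] [array([-55.6, 143.3]), array([-50.4,  50.4]), array([-5.7, 52.9]), array([-11. , 145.8])]
pose [622.9 -11.7  17.5] toolx [-0.  0. -1.] yaw 93.4 gap 0.79 F [-2.5  0.5  1.3] t 23.05
shift [0.5 1.  3.7]
turn about tool x (rad) 0.003
```

View pics/s14.png

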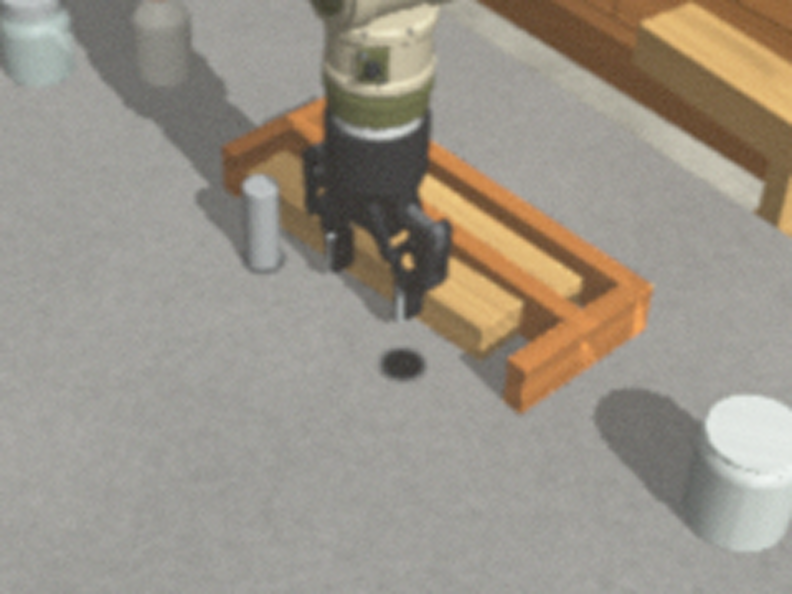

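View pics/c14.png

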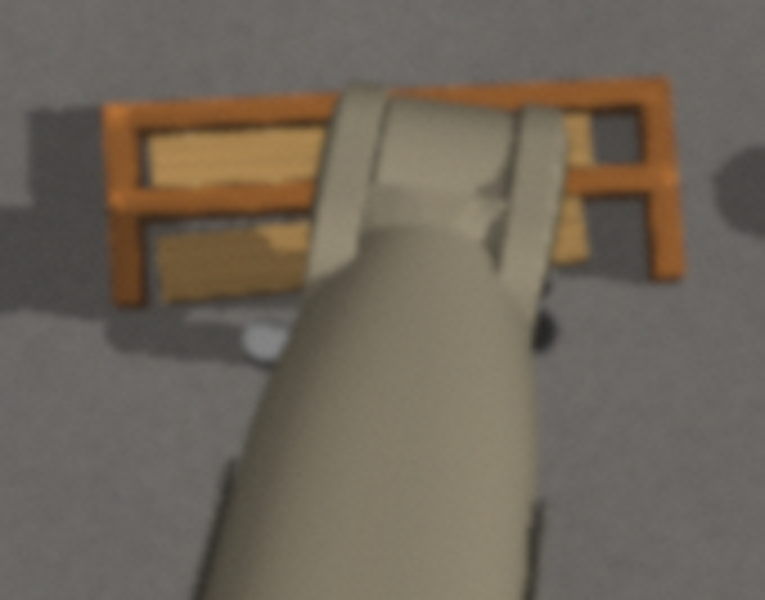

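The timber is in with its right end at the board (side crop 500,320); the left corner is still about 10 mm off. Keep pressing gently.

Call:
{"op": "carry_out", "data": {
  "series": [
    [[0, 0, 1.5], [0, 0, 0], 80],
    [[0, 0, 1.5], [0, 0, 0], 80],
    [[0, 0, 1], [0, 0, 0], 80],
    [[0, 0, 1], [0, 0, 0], 80]
  ]
}}

```text
time: 23.5
eef_pos: [627.9, -11.3, 17.5]
ee_rot: [0.707, -0.021, 0.707, 0.021]
wrist_force: [-3.5, 1.6, 1.7]
finger_gap: 0.794
```

Call:
{"op": "carry_out", "data": {
  "series": [
    [[0, 0, 1], [0, 0, 0], 80],
    [[0, 0, 1], [0, 0, 0], 80]
  ]
}}

```text
time: 23.7
eef_pos: [630.0, -11.3, 17.5]
ee_rot: [0.707, -0.021, 0.707, 0.021]
wrist_force: [-2.8, 1.0, 2.0]
finger_gap: 0.798
```

Run:
```python
from h import *
np.set_printoptions(precision=1,suppress=True)
p,r=blob(); print(r[:3],w2b(r[0]),[w2b(x) for x in r[3]])
goto(b2w([-55,-18]),17,93.2)
```

```text
(array([653.7, 107.3]), [41.72592544555664, 91.20841979980469], np.float32(3.057489)) [-21.3  98.2] [array([-42.1, 143.8]), array([-42.3,  52.6]), array([-0.6, 52.5]), array([ -0.3, 143.7])]
pose [630.  -11.4  17.5] toolx [-0.  0. -1.] yaw 93.4 gap 0.8 F [-1.9  1.2  1.2] t 23.75
shift [ 0.5  1.  -3.4]
turn about tool x (rad) 0.003
```

Call:
{"op": "carry_out", "data": {
  "series": [
    [[0, 0, 1], [0, 0, 0], 80],
    [[0, 0, 1], [0, 0, 0], 80]
  ]
}}

```text
time: 23.95
eef_pos: [630.1, -11.4, 17.4]
ee_rot: [0.706, -0.021, 0.708, 0.021]
wrist_force: [-10.8, -0.3, 8.6]
finger_gap: 0.8
```

Call:
{"op": "carry_out", "data": {
  "series": [
    [[0, 0, 0.5], [0, 0, 0], 80],
    [[0, 0, 0.5], [0, 0, 0], 80]
  ]
}}

```text
time: 24.15
eef_pos: [630.1, -11.3, 17.4]
ee_rot: [0.705, -0.021, 0.709, 0.021]
wrist_force: [-12.0, 0.5, 8.8]
finger_gap: 0.804
```

Firm stop against the board at 12 N. Back off, lift clear and check.

Call:
{"op": "carry_out", "data": {
  "series": [
    [[0, 0, -5], [0, 0, 0], 80],
    [[0, 0, -20], [0, 0, 0], 80],
    [[0, 0, -40], [0, 0, 0], 80],
    [[-30, 0, -45], [0, 0, 0], 80],
    [[-40, 0, -45], [0, 0, 0], 80],
    [[-40, -45, 0], [0, 0, 0], 80],
    [[-40, -45, 0], [0, 0, 0], 80],
    [[0, -45, 0], [0, 0, 0], 80],
    [[0, -45, 0], [0, 0, 0], 80],
    [[0, -45, 0], [0, 0, 0], 80],
    [[0, 0, 0], [0, 0, 0], 80]
  ]
}}

```text
time: 25.25
eef_pos: [503.4, -235.7, 145.6]
ee_rot: [0.708, -0.02, 0.705, 0.017]
wrist_force: [-0.9, -0.7, -0.1]
finger_gap: 0.8
```

Run:
```python
from h import *
np.set_printoptions(precision=1,suppress=True)
import h
h.BO=BO
p,d=ctrl.capture("top")
for k in ctrl.outline_of("top","timber")[:4]:
    if len(k['pixels'].nonzero()[0])>300:
        v,u=np.nonzero(k['pixels']); r=rect(atz("top",np.c_[u,v],34)); print(round(k['confidence'],2),k['uv'],r[:3],w2b(r[0]))
p,r=blob(); print(r[:3],w2b(r[0]),[w2b(x) for x in r[3]])
for l in("jar","glue","tin","screwdriver"):
    for k in ctrl.spot_in("top",l)[:1]: print(l,k)
c=cv2.resize(p[160:310,230:400],None,fx=4.5,fy=4,interpolation=cv2.INTER_CUBIC); cv2.imwrite("pics/c15.png",c[:,:,::-1])
q,_=ctrl.capture("side"); c=cv2.resize(q[150:330,200:440],None,fx=3.3,fy=3.3,interpolation=cv2.INTER_CUBIC); cv2.imwrite("pics/s15.png",c[:,:,::-1]); cv2.imwrite("pics/t15.png",p[:,:,::-1])
print(pose()[0],pose()[2]['wrist_force'])
```

```text
0.64 [309.6, 218.8] (array([659.9,  22.4]), [49.50662612915039, 257.8900146484375], np.float32(3.4528239)) [-19.9  13. ]
(array([658.7,  23.1]), [40.703922271728516, 259.8944396972656], np.float32(3.3848348)) [-21.1  13.8] [array([-41.8, 143.7]), array([ -41. , -116.2]), array([  -0.3, -116.1]), array([ -1.1, 143.8])]
jar {'uv': [164.1, 245.8], 'confidence': 0.57}
glue {'uv': [191.4, 215.1], 'confidence': 0.92}
tin {'uv': [437.2, 207.3], 'confidence': 0.82}
[ 501.8 -227.9  145. ] [-0.4  0.4  0.3]
```

View pics/c15.png

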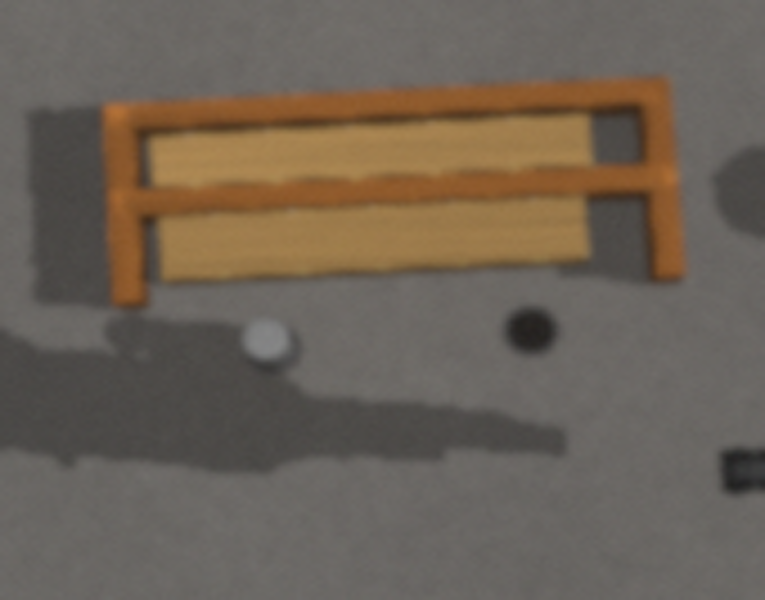

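View pics/s15.png

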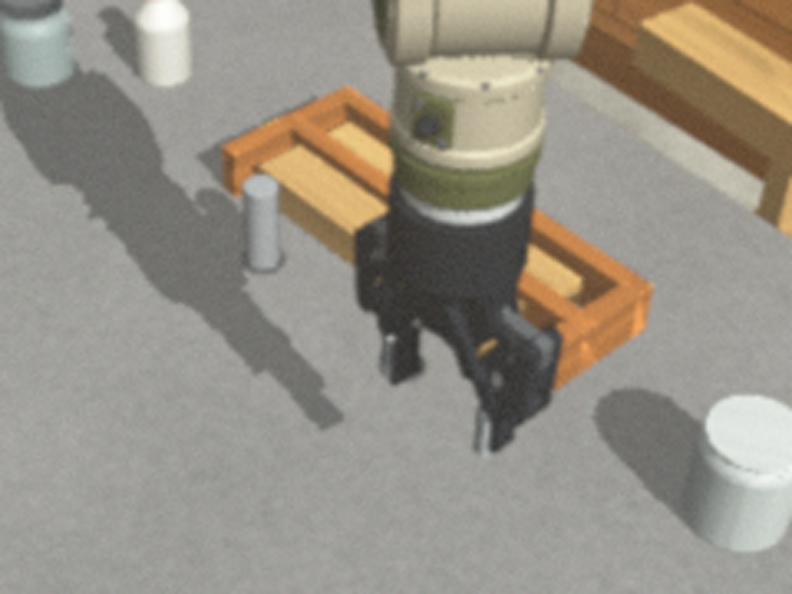

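View pics/t15.png

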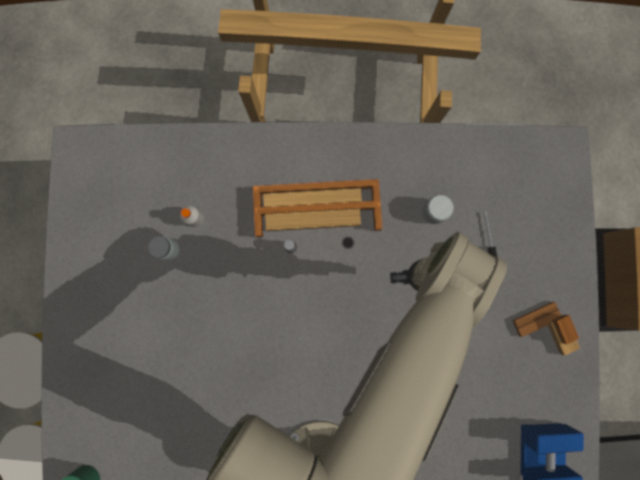

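The timber lies flat against the rear board: crop (160–590, 195–280), no gap visible, ends at bay y +144 and -116. Jar, glue and tin are where they were. The arm hides the screwdriver from above, but it went nowhere near it. I hand in.

```bash
python3 -c "
from rig import ctrl
s=ctrl.sense(); print(s['eef_pos'],abs(s['joint_vel']).max(),s['wrist_force']); print(ctrl.sign_off())"
```

```text
[ 501.7539051  -227.89768852  145.02744525] 0.003969220993974934 [-0.43938155  0.37193256  0.30620294]
the job is handed in; nothing more can be done
None
```

The timber is put away in the front bay, flat back against the rear board and between the two end walls. I handed the job in at about 25 s of the 72 s allowed.

**How it went:** I used pushes only, with the outside of the fingers.
- I slid the timber to the right, turned its left end towards the gap, and pushed it in behind the post. That took two pushes, with a small straightening turn in between.
- I then swung the right end in and pressed the near side flat with both fingers until it stopped firmly at about 12 N.

**Last checks:**
- **Angle:** the timber is within about 0.2° of the bay's direction.
- **Position:** its ends lie at about bay y = +144 and -116 mm, inside the ±155 mm walls, and no gap to the board shows.
- **Robot:** it stood still, well clear of the timber, with wrist force near zero.
- **Bystanders:** the jar, glue and tin are where they were at the start.

**Not fully confirmed or in disagreement:**
- The arm hid most of the screwdriver in the last top picture, and the network did not find it. The arm only came near it while raised, and no contact showed.
- The network sometimes took the jar or the glue for the timber. I set those results aside, and for the last steps I used a depth measurement instead.
- My bay origin is good to about 2 mm, and the last depth measurement cut the timber's far edge (it read 41 mm wide, not 44 mm). That it touches the board rests on the firm stop and the picture.

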